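# Kit the capacitor-pack spares into their matching nests

## Task

Pack the spares kit for the capacitor pack: put the capacitor, the solder spool, the terminal strip and the finned heat sink each into the one nest of the long aluminium kit tray whose pocket has its shape and size. Each must end upright as it stands now, fully down and flat on the floor of its own pocket.

Things in the scene. Friction and masses are not known exactly. Their poses are not given: they have to be found in the camera images.
- capacitor_centre (a point): Capacitor: upright brown can, 34.5 mm round and 50 mm tall, plus two small terminals on top (58 mm in all). Point: on its axis, 29 mm above its underside; z up along the axis. Grip round the can. About 75 g. It and the other three spares stand some 65 to 115 mm apart on the bench between the tray and the capacitor pack.
- spool_centre (a point): Solder spool: upright black-flanged reel wound with bright wire, 60 mm round, 40 mm tall. Point: its centre, 20 mm above its underside; z up along the axis. Grip across the flanges. About 220 g.
- strip_centre (a point): Terminal strip: white 5-way block, base 18 mm wide (x) by 62 mm long (y) by 10 mm high, with a row of five 10 mm wide bosses on top up to 17 mm. Point: its middle, 8.5 mm above its underside; y along its length, z up. Grip across the 18 mm width. About 30 g.
- heatsink_centre (a point): Bare aluminium heat sink: base 36 mm (x) by 44 mm (y), 4 mm thick, with eight upright fins that run along x, 20 mm tall in all. Point: its middle, 10 mm above its underside; z up. Can be gripped across 36 mm or 44 mm. About 60 g.
- nest_round_small_floor (a point): Nest with the small round pocket: 42.5 mm across and 9 mm deep, with a 4 mm bevel round its mouth. The four nests are grey 82 x 82 x 12 mm blocks side by side in a long low tray, 88 mm apart; their tops and the tray's rim are at most 15 mm above the bench. Point: middle of the pocket's floor, 9 mm below the top; x and y along the block's sides.
- nest_round_large_floor (a point): Nest with the large round pocket: 68 mm across and 9 mm deep, 4 mm bevel. Same block, tray and heights as the small round one; point: middle of the pocket's floor, 9 mm below the top. Bench power supplies 150 mm tall (340 mm further back) stand 40 mm or more beyond the tray, away from the robot: keep a wide gripper turned along the row and travel on the near side.
- nest_slot_floor (a point): Nest with the long narrow rectangular pocket: 70 mm (x) by 26 mm (y), 7 mm deep, 4 mm bevel, lying across the row of nests. Same block, tray and heights as the others; point: middle of the pocket's floor, 7 mm below the top; x along the pocket's length, y along the row of nests.
- nest_block_floor (a point): Nest with the squat rectangular pocket: 51.5 mm (x) by 43.5 mm (y), 7 mm deep, 4 mm bevel. Same block, tray and heights as the others; point: middle of the pocket's floor, 7 mm below the top; x along the pocket's longer side, y along the row of nests.

How it is judged:
At the end, for the whole second after the job is handed in: Each spare is in its own matching nest: its centre within 10 mm sideways of the pocket's centre and no more than 2.5 mm above its height when flat on the pocket floor, upright within 0.1 rad, and at rest (horizontal distance between capacitor_centre and nest_round_small_floor below 0.01 m and z of capacitor_centre in the frame of nest_round_small_floor below 0.0315 m and angle between each of capacitor_centre, spool_centre, strip_centre, heatsink_centre's own z axis and vertical below 0.1 rad and linear speed of each of capacitor, spool, strip, heatsink below 0.02 m/s and horizontal distance between spool_centre and nest_round_large_floor below 0.01 m and z of spool_centre in the frame of nest_round_large_floor below 0.0225 m and horizontal distance between strip_centre and nest_slot_floor below 0.01 m and z of strip_centre in the frame of nest_slot_floor below 0.011 m and horizontal distance between heatsink_centre and nest_block_floor below 0.01 m and z of heatsink_centre in the frame of nest_block_floor below 0.0125 m); the robot touches nothing.
It also fails if it takes over 118 s, if anything falls off the work surface, if the arm or the gripper's body presses on something with over 40 N, if the wrist force passes 120 N, or if a joint passes its speed limit or range.

## Robot

A 7-joint arm with a two-finger parallel gripper is mounted at the origin on a cart in front of the work surface, level with it; the furniture and walls round the work are solid. World frame = base frame: x ahead of the robot, y to its left, z up, the work surface at z = 0. Lengths are in m, angles in rad, forces in N, time in s.
With the tool pointing down it reaches from about 0.425 to 0.875 m from the base axis. Payload 4.7 kg.
Tool frame: the origin (TCP) lies where the fingers leave the gripper's body, on its centre line; the fingertips stand 70 mm ahead of it and the grasp point (between the pads) lies 51 mm ahead of it; z points along the fingers, y is the line along which they close (so a half turn about z gives the same grasp; the last joint's range is limited). The gripper opens to 87 mm and grips with 3 to 60 N. Pads are 19 mm wide; open, the fingers measure 117 mm over their backs; the gripper's body (75 mm by 190 mm) begins 51 mm behind the grasp point.
Start: joints at [1.332, 0.321, -0.07, 1.45, 0.023, 1.371, -0.057], TCP at [0.163, -0.629, 0.292] pointing down, gripper open.
Joint ranges: [-2.86, 2.86], [-0.3, 2.09], [-1.38, 1.24], [0.06, 2.45], [-1.56, 4.7], [0.09, 2.05], [-2.69, 2.69]. Speed limits (rad/s): [2.57, 2.57, 3.14, 3.14, 3.14, 3.14, 3.14].

## Interface

Orientations are given as a rotation vector (axis times angle).
In Python, from bench import ctrl gives the robot as it stands.
- The arm moves only by the tool drive_tool, never from a script. Its argument "motion" is a list of rows, each a list of 3 entries, a list of its own where there are three numbers: the shift along the tool's x, y, z in cm, then the turn, a rotation vector about the tool's x, y, z in degrees, then the opening, from -1 (shut) to 1 (fully open). In form: [[[x, y, z], [ax, ay, az], claw], ...]. A call has 1 to 12 rows; each row shifts and turns the commanded pose from where the row before left it, along the tool's axes as they then stand; what a row does not reach is not made up. A row lasts 1/8 s, in which the tool goes at most 62.5 mm and 10.7 degrees, less where a joint would pass 70% of its speed; a pose out of reach is approached as far as the arm can. A call with a gripper value outside its range is refused whole. The fingers move at their own pace and stop on an object; "force" is the grip in N (left out, the last holds). Time passes only in rows, so rows that do not move let the fingers close. It gives the time, the measured TCP pose, the force, the opening and the grip force at its end, in the units of the state.
- ctrl.get_state(): the state, without advancing time (a new reading comes with each control period).
- ctrl.get_image(name): name is "scene" or "top" or "wrist"; returns the picture (420x560x3 uint8, red, green, blue); there is no depth.
- ctrl.calibration(name): a dict with "K" (3x3 intrinsics, pixels), "origin" and "attitude" of the camera in the world; the wrist camera has in their place "tool_from_camera" (4x4, takes a point from camera to tool coordinates, whose origin is the TCP and whose axes are the flange's). Camera axes: x right, y up, looking along -z (the intrinsics and any distortion apply to the point x, -y, -z); pixel columns grow to the right and rows downward; lengths in m; the calibration is good to about 2 mm. The wrist camera is an equidistant fisheye: a pixel r from the principal point sees the ray r / f radians off the axis. A picture is of the moment at which its call begins: read the wrist's pose just before it. calibration takes no time and is no camera call.
- ctrl.close_job(): hands the job in; it is judged then, once.
The state is a dict: "time": time; "joint_positions": joint angles; "qd": joint speeds; "joint_torque": joint torques, N m; "position": TCP position; "tool_rot": TCP orientation; "ft_force": force on the tool from outside, world axes, zero at the start; "torque": the same for the moment, N m; "grip_width": opening from 0.0 (shut) to 1.0 (fully open); "grip_force": force on a finger pad.
Only numpy, scipy, OpenCV 4.12 (cv2) and the standard library are available. Lean on these libraries where they do the work, as an engineer would, in place of code of your own. Each camera call takes 0.05 s, during which the arm holds its last target. There are 200 camera calls.

## Working session

There is one attempt and no reset: what is moved stays moved. The work goes in short steps, Python scripts to look and compute and a tool call to move; the robot and the scene stay as the last step left them, time stands still between calls to the robot, and variables do not carry over. Pictures are saved under pics/ and viewed, at most 14 in all, crops included, and the job is handed in when it is done.

Besides the shell and the picture viewer there is one more tool, called after "Emit:" by a JSON object that holds its "fn" and its "kwargs". drive_tool: Moves the arm, as the interface text tells. Its arguments: {"type":"object","properties":{"motion":{"type":"array","items":{"type":"array"}},"force":{"type":"number"}},"required":["motion"]}

```bash
mkdir -p pics; ls; python3 - <<'E'
from bench import ctrl
import cv2,numpy as np
np.set_printoptions(precision=4,suppress=True)
s=ctrl.get_state();print(s)
for n in("scene","top","wrist"):
    print(n,ctrl.calibration(n))
    cv2.imwrite(f"pics/{n}0.png",ctrl.get_image(n)[...,::-1])
E
```

```text
pics
{'time': 0.0, 'joint_positions': array([ 1.3321,  0.3219, -0.0701,  1.4517,  0.0226,  1.3708, -0.0569]), 'qd': array([-0.0002, -0.0005, -0.0016,  0.0019,  0.002 , -0.001 , -0.0004]), 'joint_torque': array([ -0.0008, -49.1299,  -0.4044, -31.2535,  -0.0639,   0.0436,
         0.0002]), 'position': array([ 0.1624, -0.629 ,  0.2911]), 'tool_rot': array([-3.1146, -0.3958,  0.0006]), 'ft_force': array([-0.7847,  0.0341,  0.2139]), 'torque': array([ 0.0339, -0.0341, -0.0524]), 'grip_force': 0.0, 'grip_width': 0.9973069024996449}
scene {'K': array([[382.2921,   0.    , 280.2064],
       [  0.    , 382.2921, 208.7868],
       [  0.    ,   0.    ,   1.    ]]), 'origin': array([ 0.1848, -0.522 ,  0.4711]), 'attitude': array([ 1.0441, -0.2599, -0.4091])}
top {'K': array([[414.0742,   0.    , 282.9777],
       [  0.    , 414.0742, 207.3325],
       [  0.    ,   0.    ,   1.    ]]), 'origin': array([0.4172, 0.1391, 0.9169]), 'attitude': array([ 0.0944, -0.1079, -1.5506])}
wrist {'K': array([[325.1923,   0.    , 278.4098],
       [  0.    , 325.1923, 205.1277],
       [  0.    ,   0.    ,   1.    ]]), 'tool_from_camera': array([[ 0.0007,  0.9637,  0.2671,  0.0727],
       [ 1.    , -0.0009,  0.0005, -0.0014],
       [ 0.0007,  0.2671, -0.9637, -0.0925],
       [ 0.    ,  0.    ,  0.    ,  1.    ]])}
```

View pics/top0.png

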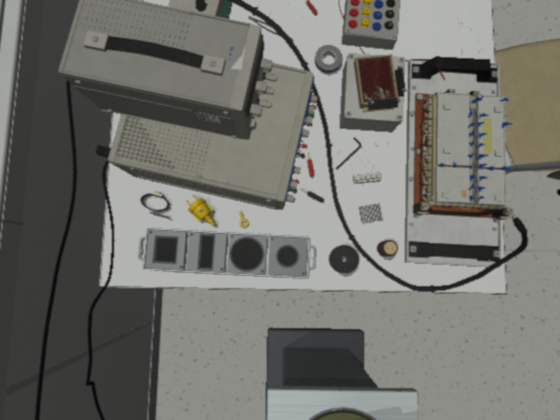

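View pics/scene0.png

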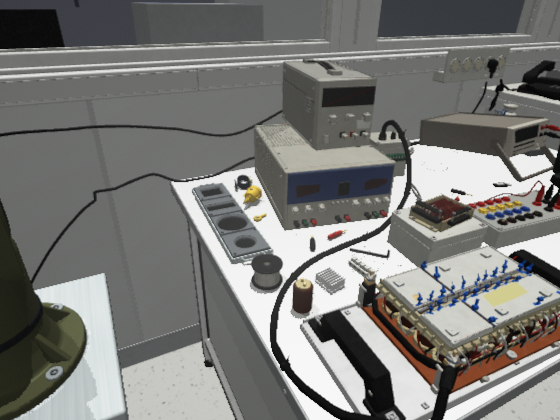

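```bash
cat > h.py <<'E'
from bench import ctrl
import cv2,numpy as np
from scipy.spatial.transform import Rotation as R
np.set_printoptions(precision=4,suppress=True)
def rays(cam,px,pose=None):
    c=ctrl.calibration(cam);K=c["K"];px=np.atleast_2d(px).astype(float)
    u=(px-K[:2,2])/[K[0,0],K[1,1]]
    if cam=="wrist":
        t=np.linalg.norm(u,axis=1,keepdims=True);s=np.where(t>1e-9,np.sin(t)/np.maximum(t,1e-9),1)
        d=np.c_[u[:,0:1]*s,-u[:,1:2]*s,-np.cos(t)]
        p,r=pose;Rt=R.from_rotvec(r).as_matrix();T=c["tool_from_camera"]
        return Rt@T[:3,3]+p,d@(Rt@T[:3,:3]).T
    d=np.c_[u[:,0],-u[:,1],-np.ones(len(u))]
    return c["origin"],d@R.from_rotvec(c["attitude"]).as_matrix().T
def cast(cam,px,z,pose=None):
    o,d=rays(cam,px,pose);return o+d*((z-o[2])/d[:,2:3])
def proj_wrist(P,pose):
    c=ctrl.calibration("wrist");K=c["K"];T=c["tool_from_camera"];p,r=pose
    q=(np.atleast_2d(P)-p)@R.from_rotvec(r).as_matrix();q=(q-T[:3,3])@T[:3,:3]
    th=np.arctan2(np.hypot(q[:,0],q[:,1]),-q[:,2]);n=np.hypot(q[:,0],q[:,1])
    return np.c_[q[:,0]/n*th,-q[:,1]/n*th]*K[0,0]+K[:2,2]
def pose():
    s=ctrl.get_state();return s["position"],s["tool_rot"]
def snap(cam,name):
    p=pose();im=ctrl.get_image(cam)[...,::-1].copy();cv2.imwrite(f"pics/{name}.png",im);return im,p
E
python3 - <<'E'
from h import *
for n,px,z in [("block",(165,249),.012),("slot",(206,251),.012),("rl",(247,253),.012),("rs",(288,257),.012),
 ("spool",(343,259),.04),("cap",(388,247),.05),("hs",(371,213),.02),("strip",(367,178),.012),("box",(372,130),.0),("packedge",(407,178),.05),("cable",(345,190),.01),("psu",(280,207),0),("psu2",(110,170),0)]:
    print(n,cast("top",px,z))
o=cv2.imread("pics/top0.png")
cv2.imwrite("pics/topc.png",cv2.resize(o[150:290,130:420],None,fx=2.7,fy=2.7,interpolation=cv2.INTER_CUBIC))
# tool axes
p,r=pose();print(R.from_rotvec(r).as_matrix())
E
```

```text
block [[0.4389 0.3867 0.012 ]]
slot [[0.4362 0.2977 0.012 ]]
rl [[0.4334 0.2087 0.012 ]]
rs [[0.4263 0.1196 0.012 ]]
spool [[0.4239 0.0044 0.04  ]]
cap [[ 0.4503 -0.0883  0.05  ]]
hs [[ 0.5248 -0.0601  0.02  ]]
strip [[ 0.6042 -0.0538  0.012 ]]
box [[ 0.719  -0.0688  0.    ]]
packedge [[ 0.598  -0.1313  0.05  ]]
cable [[ 0.5765 -0.0049  0.01  ]]
psu [[0.537  0.1389 0.    ]]
psu2 [[0.6139 0.5229 0.    ]]
[[ 0.9682  0.2501 -0.0004]
 [ 0.2501 -0.9682  0.0014]
 [-0.     -0.0014 -1.    ]]
```

View pics/topc.png

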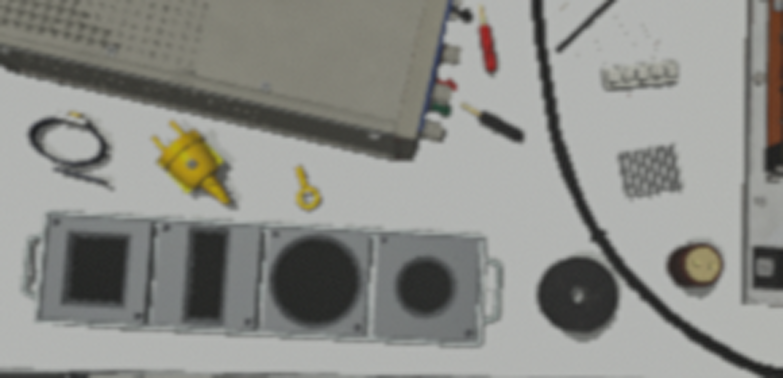

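Emit:
{"fn": "drive_tool", "kwargs": {"motion": [[[3.9,-4.6,-0.2],[0,0,0],1],[[3.9,-4.6,-0.2],[0,0,0],1],[[3.9,-4.6,-0.2],[0,0,0],1],[[3.9,-4.6,-0.2],[0,0,0],1],[[3.9,-4.6,-0.2],[0,0,0],1],[[3.9,-4.6,-0.2],[0,0,0],1],[[3.9,-4.6,0],[0,0,0],1],[[3.9,-4.6,0],[0,0,0],1],[[3.9,-4.6,0],[0,0,0],1],[[3.9,-4.6,0],[0,0,0],1],[[3.9,-4.6,0],[0,0,-9],1],[[0,0,0],[0,0,-10],1]]}}

```text
time: 1.65
position: [0.4525, -0.0268, 0.3045]
tool_rot: [-3.001, -0.927, -0.002]
ft_force: [0.1, -1.0, -0.5]
grip_width: 1.001
grip_force: 0.0
```

Emit:
{"fn": "drive_tool", "kwargs": {"motion": [[[0,0,0],[0,0,-10],1],[[0,0,0],[0,0,-10],1],[[0,0,0],[0,0,-10],1],[[0,0,0],[0,0,-10],1],[[0,0,0],[0,0,-10],1],[[0,0,0],[0,0,-6.5],1],[[0,0,0],[0,0,0],1],[[0,0,0],[0,0,0],1]]}}

```text
time: 2.65
position: [0.4513, -0.0321, 0.3041]
tool_rot: [-2.224, -2.219, 0.0]
ft_force: [-0.0, -0.6, -0.1]
grip_width: 1.001
grip_force: 0.0
```

```bash
python3 - <<'E'
from h import *
im,p=snap("wrist","w1");print(p,R.from_rotvec(p[1]).as_matrix()[:,:2].T)
np.save("pics/w1.npy",np.r_[p])
E
```

```text
(array([ 0.4513, -0.0321,  0.3041]), array([-2.2237, -2.2191,  0.0004])) [[ 0.0021  1.     -0.0001]
 [ 1.     -0.0021 -0.0002]]
```

View pics/w1.png

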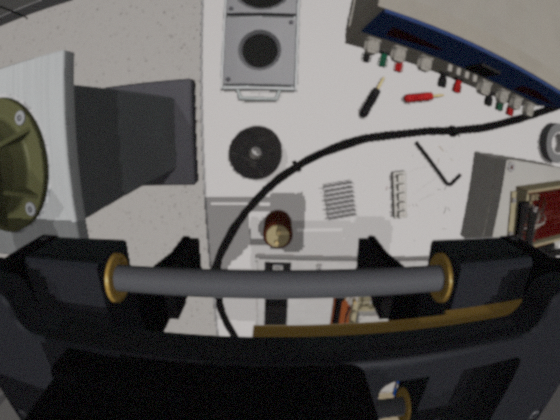

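```bash
python3 - <<'E'
from h import *
im=cv2.imread("pics/w1.png");a=np.load("pics/w1.npy");p=(a[0],a[1])
g=cv2.cvtColor(im,cv2.COLOR_BGR2GRAY)
for n,px,z in [("spool",(256,152),.04),("cap",(278,236),.05),("rs",(260,50),.013)]:
    print(n,cast("wrist",px,z,p))
# cable height: pick wrist pixels, intersect with top pixels
def rectof(x0,x1,y0,y1,name,z):
    c=g[y0:y1,x0:x1];bg=np.median(c)
    m=(cv2.absdiff(c,np.full_like(c,int(bg)))>18).astype(np.uint8)
    m=cv2.morphologyEx(m,cv2.MORPH_CLOSE,np.ones((7,7)));m=cv2.morphologyEx(m,cv2.MORPH_OPEN,np.ones((5,5)))
    k=max(cv2.findContours(m,0,1)[0],key=cv2.contourArea)[:,0]+[x0,y0]
    P=cast("wrist",k,z,p)[:,:2].astype(np.float32)
    print(name,bg,cv2.minAreaRect(P*1000))
rectof(315,365,170,228,"hs",.01);rectof(383,415,160,230,"strip",.008)
cv2.imwrite("pics/w1c.png",cv2.resize(im[110:260,190:490],None,fx=2.6,fy=2.6,interpolation=cv2.INTER_CUBIC))
# cable at top px vs wrist curve: for top pixel, list wrist projections vs z
o,d=rays("top",[[345,190],[360,236],[335,150]])
for di in d:
    for z in(0,.02,.05,.1):print(z,proj_wrist(o+di*((z-o[2])/di[2]),p),end=' ')
    print()
E
```

```text
Traceback (most recent call last):
  File "h.py", line 16, in cast
    o,d=rays(cam,px,pose);return o+d*((z-o[2])/d[:,2:3])
        ~~~~^^^^^^^^^^^^^
  File "h.py", line 11, in rays
    p,r=pose;Rt=R.from_rotvec(r).as_matrix();T=c["tool_from_camera"]
                ~~~~~~~~~~~~~^^^
  File "scipy/spatial/transform/_rotation.pyx", line 1280, in scipy.spatial.transform._rotation.Rotation.from_rotvec
ValueError: Expected `rot_vec` to have shape (3,) or (N, 3), got ()
```

```bash
sed -i 's|;return im,p$|;np.save(f"pics/{name}.npy",np.array(p));return im,p|' h.py
cat >> h.py <<'E'
def rectof(im,p,x0,x1,y0,y1,name,z,thr=18):
    g=cv2.cvtColor(im,cv2.COLOR_BGR2GRAY);c=g[y0:y1,x0:x1];bg=np.median(c)
    m=(cv2.absdiff(c,np.full_like(c,int(bg)))>thr).astype(np.uint8)
    m=cv2.morphologyEx(m,cv2.MORPH_CLOSE,np.ones((7,7)));m=cv2.morphologyEx(m,cv2.MORPH_OPEN,np.ones((5,5)))
    k=max(cv2.findContours(m,0,1)[0],key=cv2.contourArea)[:,0]+[x0,y0]
    P=cast("wrist",k,z,p)[:,:2].astype(np.float32)
    print(name,bg,cv2.minAreaRect(P*1000))
E
python3 - <<'E'
from h import *
im=cv2.imread("pics/w1.png");a=np.load("pics/w1.npy").reshape(2,3);p=(a[0],a[1])
for n,px,z in [("spool",(256,152),.04),("cap",(278,236),.05),("rs",(260,50),.013)]:
    print(n,cast("wrist",px,z,p))
rectof(im,p,315,365,170,228,"hs",.01);rectof(im,p,383,415,160,230,"strip",.008)
cv2.imwrite("pics/w1c.png",cv2.resize(im[110:260,190:490],None,fx=2.6,fy=2.6,interpolation=cv2.INTER_CUBIC))
o,d=rays("top",[[345,190],[360,236],[335,150]])
for di in d:
    for z in(0,.02,.05,.1):print(z,proj_wrist(o+di*((z-o[2])/di[2]),p),end=' ')
    print()
E
```

```text
spool [[0.426  0.0042 0.04  ]]
cap [[ 0.4501 -0.0902  0.05  ]]
rs [[0.4294 0.123  0.013 ]]
hs 170.0 ((526.5634155273438, -51.509342193603516), (62.169334411621094, 62.72947692871094), 1.2675886154174805)
strip 185.0 ((602.8109130859375, -51.434661865234375), (20.694278717041016, 64.54293823242188), 7.335390090942383)
0 [[379.2785 158.4862]] 0.02 [[381.5837 157.9669]] 0.05 [[385.5183 157.0825]] 0.1 [[393.7498 155.2403]] 
0 [[298.3541 183.4745]] 0.02 [[298.3352 183.6659]] 0.05 [[298.3027 183.9944]] 0.1 [[298.2339 184.689 ]] 
0 [[443.5462 144.2544]] 0.02 [[447.2784 143.4514]] 0.05 [[453.5791 142.1014]] 0.1 [[466.472  139.3602]]
```

View pics/w1c.png

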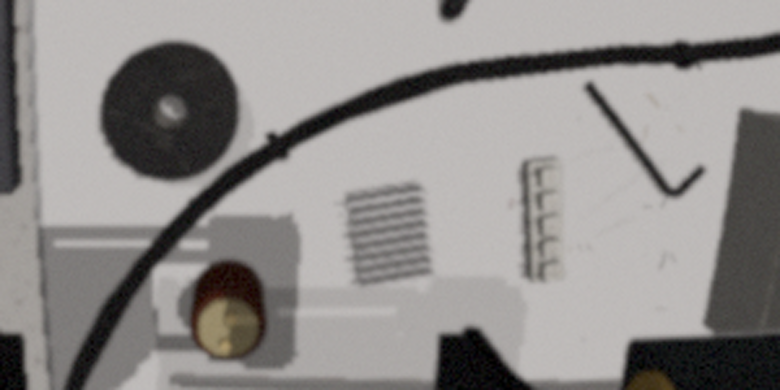

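```bash
python3 - <<'E'
from h import *
im=cv2.imread("pics/w1.png");a=np.load("pics/w1.npy").reshape(2,3);p=(a[0],a[1])
f=lambda l:np.array(l)/2.6+[190,110]
for z,l in((.02,[(348,192),(420,185),(430,272),(360,282)]),(.010,[(525,162),(556,158),(562,278),(530,278)])):
    P=cast("wrist",f(l),z,p)[:,:2];print(P.mean(0),np.linalg.norm(P-np.roll(P,-1,0),axis=1)); e=P[1]+P[0]-P[2]-P[3];print("yaw",np.degrees(np.arctan2(-e[0],e[1])))
print(cast("wrist",f([(494,66),(278,147),(680,55)]),.0,p))
o,d=rays("top",[[334,190]])
for z in(0,.03,.06):print(proj_wrist(o+d*((z-o[2])/d[:,2:3]),p))
E
```

```text
[ 0.5251 -0.0554] [0.0339 0.0426 0.0341 0.0439]
yaw 9.682571458765375
[ 0.6055 -0.0511] [0.0164 0.0619 0.0177 0.0592]
yaw 8.191773132045238
[[ 0.5778  0.0229  0.    ]
 [ 0.4734 -0.0182  0.    ]
 [ 0.6817  0.0345  0.    ]]
[[379.8061 139.022 ]]
[[383.3936 137.3538]]
[[387.5914 135.4042]]
```

Emit:
{"fn": "drive_tool", "kwargs": {"motion": [[[0,0,0],[0,0,-9],0.4],[[-1.75,3.45,4.0],[0,0,0],0.4],[[-1.75,3.45,4.0],[0,0,0],0.4],[[0,0,5],[0,0,0],0.4],[[0,0,5],[0,0,0],0.4],[[0,0,3],[0,0,0],0.4],[[0,0,1.7],[0,0,0],0.4],[[0,0,0],[0,0,0],0.4],[[0,0,0],[0,0,0],-1],[[0,0,0],[0,0,0],-1],[[0,0,0],[0,0,0],-1],[[0,0,0],[0,0,0],-1]], "force": 25}}

```text
time: 4.2
position: [0.5255, -0.0561, 0.078]
tool_rot: [2.04, 2.387, 0.001]
ft_force: [-1.3, 0.6, 3.4]
grip_width: 0.408
grip_force: 25.0
```

Emit:
{"fn": "drive_tool", "kwargs": {"motion": [[[0,0,-4],[0,0,0],-1],[[0,0,-6],[0,0,0],-1],[[0,0,-6],[0,0,0],-1],[[0,0,-6],[0,0,0],-1],[[5.3,-0.7,0],[0,0,0],-1],[[5.3,-0.7,0],[0,0,0],-1],[[5.3,-0.7,0],[0,0,0],-1],[[5.3,-0.7,0],[0,0,0],-1],[[5.3,-0.7,0],[0,0,0],-1],[[5.1,-0.5,0],[0,0,-9.3],-1],[[0,0,0],[0,0,-10],-1],[[0,0,0],[0,0,-10],-1]]}}

```text
time: 5.7
position: [0.4354, 0.2508, 0.2971]
tool_rot: [1.359, 2.833, -0.001]
ft_force: [-0.3, -0.0, -0.6]
grip_width: 0.405
grip_force: 25.1
```

Emit:
{"fn": "drive_tool", "kwargs": {"motion": [[[0,0,0],[0,0,-10],-1],[[0,0,0],[0,0,-10],-1],[[0,0,0],[0,0,-10],-1],[[0,0,0],[0,0,-10],-1],[[0,0,0],[0,0,-9],-1],[[0,0,0],[0,0,0],-1],[[0,0,0],[0,0,0],-1]]}}

```text
time: 6.58
position: [0.436, 0.2499, 0.2971]
tool_rot: [-0.078, -3.141, 0.0]
ft_force: [0.6, -0.3, -0.5]
grip_width: 0.405
grip_force: 25.1
```

```bash
python3 - <<'E'
from h import *
im,p=snap("wrist","w2");print(p,R.from_rotvec(p[1]).as_matrix()[:,:2].T)
snap("top","top2")
E
```

```text
(array([0.436 , 0.2499, 0.2971]), array([-0.0785, -3.1405,  0.0004])) [[-0.9988  0.05    0.0001]
 [ 0.05    0.9988 -0.0003]]
```

View pics/w2.png

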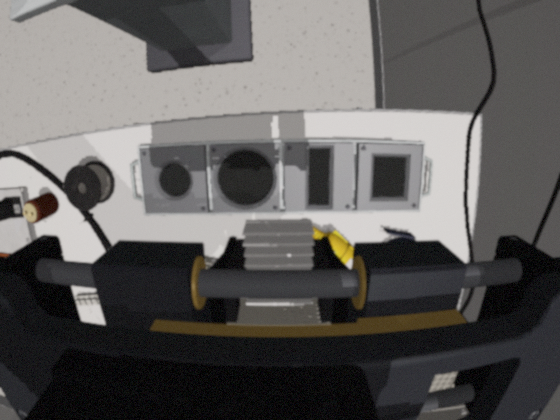

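```bash
cat > nests.py <<'E'
from h import *
def nests(name,z=.013):
    im=cv2.imread(f"pics/{name}.png");p=tuple(np.load(f"pics/{name}.npy"))
    g=cv2.cvtColor(im,cv2.COLOR_BGR2GRAY)
    m=(g[140:216,140:425]<75).astype(np.uint8);m=cv2.morphologyEx(m,cv2.MORPH_OPEN,np.ones((3,3)))
    C=[]
    for k in cv2.findContours(m,0,1)[0]:
        if cv2.contourArea(k)<500: continue
        P=cast("wrist",k[:,0]+[140,140],z,p)[:,:2].astype(np.float32)
        r=cv2.minAreaRect(P*1000);C.append(r[0]);print(np.round(r[0],1),np.round(r[1],1),round(r[2],1))
    return np.array(C)
if __name__=="__main__":
    C=nests("w2");C=C[np.argsort(C[:,1])];print(np.diff(C,axis=0),np.linalg.norm(np.diff(C,axis=0),axis=1))
    p=tuple(np.load("pics/w2.npy"))
    # heat sink near bottom edge corners, base height: tip z + ...
    for z in(.213+.01,.24): print(cast("wrist",[(249,221),(310,219)],z,p)-p[0])
    im=cv2.imread("pics/w2.png");cv2.imwrite("pics/w2c.png",cv2.resize(im[130:270,130:440],None,fx=2.5,fy=2.5,interpolation=cv2.INTER_CUBIC))
E
python3 nests.py
```

```text
[427.1 124.6] [40.7 43.7] 85.5
[436.9 387. ] [42.9 49.6] 87.5
[434. 299.] [25.  67.9] 88.3
[429.8 212.4] [65.7 69.9] 86.5
[[ 2.6885 87.797 ]
 [ 4.2409 86.5373]
 [ 2.9264 88.0119]] [87.8381 86.6411 88.0605]
[[-0.0195 -0.0136 -0.0741]
 [-0.019   0.0194 -0.0741]]
[[-0.025  -0.0117 -0.0571]
 [-0.0246  0.0179 -0.0571]]
```

View pics/w2c.png

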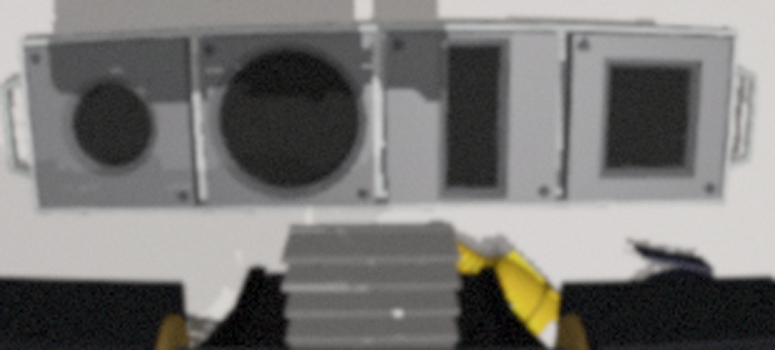

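Emit:
{"fn": "drive_tool", "kwargs": {"motion": [[[0.4,5.0,0],[0,0,-0.7],-1],[[0.3,5.0,0],[0,0,0],-1],[[0,3.7,0],[0,0,0],-1],[[0,0,5],[0,0,0],-1],[[0,0,5],[0,0,0],-1],[[0,0,5],[0,0,0],-1],[[0,0,3],[0,0,0],-1],[[0,0,2.0],[0,0,0],-1],[[0,0,0],[0,0,0],-1],[[0,0,0],[0,0,0],-1]]}}

```text
time: 7.92
position: [0.4352, 0.3879, 0.0985]
tool_rot: [0.056, 3.14, 0.002]
ft_force: [0.4, 0.7, -0.2]
grip_width: 0.403
grip_force: 25.1
```

```bash
python3 - <<'E'
from h import *
im,p=snap("wrist","w3");print(p,R.from_rotvec(p[1]).as_matrix()[:,:2].T)
cv2.imwrite("pics/w3c.png",im[60:300])
E
```

```text
(array([0.4352, 0.3879, 0.0985]), array([0.0557, 3.1395, 0.0022])) [[-0.9994  0.0355 -0.0016]
 [ 0.0355  0.9994  0.0015]]
```

View pics/w3c.png

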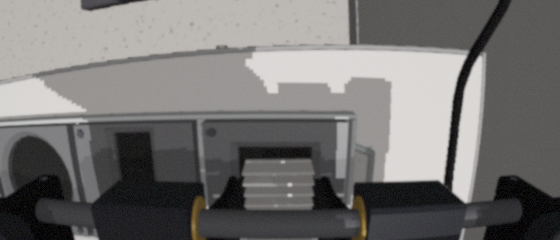

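Emit:
{"fn": "drive_tool", "kwargs": {"motion": [[[0,0,0.3],[0,0,0],-1],[[0,0,0.3],[0,0,0],-1],[[0,0,0.3],[0,0,0],-1],[[0,0,0.2],[0,0,0],-1],[[0,0,0.2],[0,0,0],-1],[[0,0,0],[0,0,0],-1]]}}

```text
time: 8.72
position: [0.4345, 0.3871, 0.0859]
tool_rot: [0.055, 3.141, -0.003]
ft_force: [-3.7, -4.2, 14.5]
grip_width: 0.404
grip_force: 25.1
```

Emit:
{"fn": "drive_tool", "kwargs": {"motion": [[[0,0,-0.1],[0,0,0],0.3],[[0,0,0],[0,0,0],0.3],[[0,0,0],[0,0,0],0.3],[[0,0,-1],[0,0,0],0.3],[[0,0,-4],[0,0,0],0.3],[[0,0,-5],[0,0,0],0.3],[[0,0,-6],[0,0,0],0.3],[[0,-4,-5],[0,0,0],0.3],[[0,-6,0],[0,0,0],0.3],[[0,-4,0],[0,0,0],0.3],[[0,0,0],[0,0,0],0.3],[[0,0,0],[0,0,0],0.3]]}}

```text
time: 10.22
position: [0.4295, 0.2489, 0.2944]
tool_rot: [0.055, 3.14, 0.0]
ft_force: [-0.2, 0.5, 0.5]
grip_width: 0.651
grip_force: 0.0
```

```bash
python3 - <<'E'
from h import *
im,p=snap("wrist","w4");print(p,R.from_rotvec(p[1]).as_matrix()[:,:2].T)
cv2.imwrite("pics/w4c.png",cv2.resize(im[130:230,130:440],None,fx=2.5,fy=2.5,interpolation=cv2.INTER_CUBIC))
E
```

```text
(array([0.4295, 0.2489, 0.2944]), array([0.0547, 3.1404, 0.0004])) [[-0.9994  0.0348 -0.0008]
 [ 0.0348  0.9994  0.0003]]
```

View pics/w4c.png

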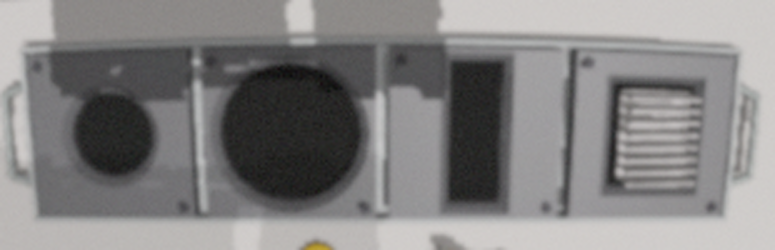

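```bash
python3 - <<'E'
from h import *
p=tuple(np.load("pics/w4.npy"))
P=cast("wrist",np.array([(619,88),(700,92),(692,188),(626,188)])/2.5+130,.028,p);print(P,P.mean(0))
P=cast("wrist",np.array([(604,78),(707,80),(697,194),(608,194)])/2.5+130,.015,p);print(P,P.mean(0))
# next: strip
p=pose();t=R.from_rotvec(p[1]).as_matrix();print((np.array([.605,-.051,.3])-p[0])@t)
E
```

```text
[[0.4119 0.3651 0.028 ]
 [0.414  0.4062 0.028 ]
 [0.461  0.4049 0.028 ]
 [0.4598 0.3704 0.028 ]] [0.4367 0.3866 0.028 ]
[[0.4091 0.3615 0.015 ]
 [0.4102 0.4153 0.015 ]
 [0.4681 0.4134 0.015 ]
 [0.4663 0.3655 0.015 ]] [0.4384 0.3889 0.015 ]
[-0.1856 -0.2946 -0.0059]
```

Emit:
{"fn": "drive_tool", "kwargs": {"motion": [[[0,-5.9,0],[0,0,0],0.2],[[0,-5.9,0],[0,0,0],0.2],[[0,-5.9,0],[0,0,0],0.2],[[0,-5.9,0],[0,0,0],0.2],[[0,-5.9,0],[0,0,10],0.2],[[0,0,0],[0,0,10],0.2],[[0,0,0],[0,0,10],0.2],[[0,0,0],[0,0,10],0.2],[[0,0,0],[0,0,10],0.2],[[0,0,0],[0,0,10],0.2],[[0,0,0],[0,0,10],0.2],[[0,0,0],[0,0,10],0.2]]}}

```text
time: 11.78
position: [0.42, -0.0446, 0.2939]
tool_rot: [-2.062, -2.369, -0.001]
ft_force: [-0.7, 1.0, -0.5]
grip_width: 0.6
grip_force: 0.0
```

Emit:
{"fn": "drive_tool", "kwargs": {"motion": [[[-0.5,5.8,0],[0,0,0],0.2],[[-0.5,5.8,0],[0,0,0],0.2],[[-0.5,5.5,0],[0,0,0],0.2],[[0,0,0],[0,0,0],0.2],[[0,0,0],[0,0,0],0.2]]}}

```text
time: 12.4
position: [0.5908, -0.0353, 0.2933]
tool_rot: [-2.055, -2.372, -0.002]
ft_force: [-0.1, 0.1, -0.1]
grip_width: 0.601
grip_force: 0.0
```

```bash
python3 - <<'E'
from h import *
im,p=snap("wrist","w5");t=R.from_rotvec(p[1]).as_matrix();print(p[0],t[:,:2].T)
print((np.array([.605,-.051,.0755])-p[0])@t)
q=proj_wrist([[.605,-.051,.012]],p)[0];print(q)
x,y=q.astype(int);print(x,y);rectof(im,p,x-40,x+40,max(y-70,0),min(y+50,238),"strip",.008)
cv2.imwrite("pics/w5c.png",im[:260])
E
```

```text
[ 0.5908 -0.0353  0.2933] [[-0.1427  0.9898  0.003 ]
 [ 0.9898  0.1428 -0.0013]]
[-0.0183  0.0121  0.2177]
[289.0348 196.5469]
289 196
strip 188.0 ((589.7346801757812, -64.13660430908203), (64.59913635253906, 83.9537353515625), 8.315412521362305)
```

View pics/w5c.png

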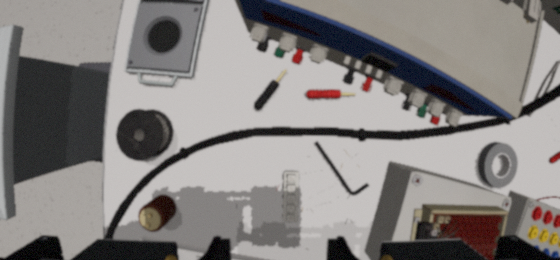

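Emit:
{"fn": "drive_tool", "kwargs": {"motion": [[[-1.8,1.2,3],[0,0,0],0.2],[[0,0,5],[0,0,0],0.2],[[0,0,5],[0,0,0],0.2],[[0,0,4],[0,0,0],0.2],[[0,0,3],[0,0,0],0.2],[[0,0,1.8],[0,0,0],0.2],[[0,0,0],[0,0,0],0.2],[[0,0,0],[0,0,0],-1],[[0,0,0],[0,0,0],-1],[[0,0,0],[0,0,0],-1],[[0,0,0],[0,0,0],-1],[[0,0,0],[0,0,0],-1]], "force": 25}}

```text
time: 13.95
position: [0.6053, -0.0539, 0.0763]
tool_rot: [2.061, 2.37, 0.0]
ft_force: [-0.7, -0.7, 1.0]
grip_width: 0.198
grip_force: 25.0
```

Emit:
{"fn": "drive_tool", "kwargs": {"motion": [[[0,0,-3],[0,0,0],-1],[[0,0,-6],[0,0,0],-1],[[0,0,-6],[0,0,0],-1],[[0,0,-6],[0,0,0],-1],[[0.8,-5.7,0],[0,0,0],-1],[[0.8,-5.7,0],[0,0,0],-1],[[0.8,-5.5,0],[0,0,-10],-1],[[0,0,0],[0,0,-10],-1],[[0,0,0],[0,0,-10],-1],[[0,0,0],[0,0,-10],-1],[[0,0,0],[0,0,-10],-1],[[0,0,0],[0,0,-10],-1]]}}

```text
time: 15.45
position: [0.4522, -0.054, 0.2873]
tool_rot: [-0.683, -3.06, 0.005]
ft_force: [-0.1, -1.1, -1.4]
grip_width: 0.198
grip_force: 25.0
```

Emit:
{"fn": "drive_tool", "kwargs": {"motion": [[[0,0,0],[0,0,-10],-1],[[0,0,0],[0,0,-9.7],-1],[[0,5.8,0],[0,0,0],-1],[[0,5.8,0],[0,0,0],-1],[[0,5.8,0],[0,0,0],-1],[[0,5.8,0],[0,0,0],-1],[[0,5.8,0],[0,0,0],-1],[[0,4,0],[0,0,0],-1],[[0,0,0],[0,0,0],-1],[[0,0,0],[0,0,0],-1]]}}

```text
time: 16.7
position: [0.4859, 0.2736, 0.2865]
tool_rot: [-0.159, -3.131, 0.004]
ft_force: [-0.3, -0.6, 0.0]
grip_width: 0.2
grip_force: 25.0
```

```bash
python3 - <<'E'
from h import *
im,p=snap("wrist","w6");t=R.from_rotvec(p[1]).as_matrix();print(p[0],t[:,:2].T)
print((np.array([.434,.299,.098])-p[0])@t)
cv2.imwrite("pics/w6c.png",cv2.resize(im[130:270,130:440],None,fx=2.5,fy=2.5,interpolation=cv2.INTER_CUBIC))
E
```

```text
[0.4859 0.2736 0.2865] [[-0.9948  0.1013  0.0064]
 [ 0.1013  0.9948 -0.0027]]
[0.053  0.0205 0.1888]
```

View pics/w6c.png

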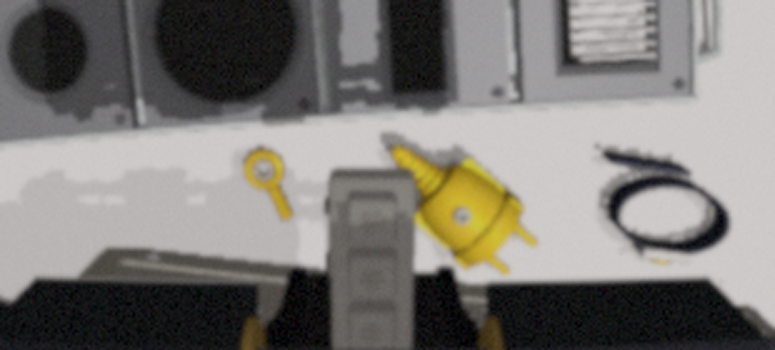

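```bash
python3 - <<'E'
from h import *
p=tuple(np.load("pics/w6.npy"));t=R.from_rotvec(p[1]).as_matrix()
for l,z in(((372,170),.210),((330,172),.210),((414,172),.210),((335,176),.220),((412,178),.22)):print((cast("wrist",np.array(l)/2.5+130,z,p)-p[0])@t)
E
```

```text
[[0.031  0.0015 0.0767]]
[[ 0.0305 -0.0075  0.0767]]
[[0.0306 0.0105 0.0767]]
[[ 0.0323 -0.006   0.0667]]
[[0.0319 0.0096 0.0667]]
```

Emit:
{"fn": "drive_tool", "kwargs": {"motion": [[[0,0,0],[0,0,-3.7],-1],[[5.3,2.3,0],[0,0,0],-1],[[0,0,5],[0,0,0],-1],[[0,0,5],[0,0,0],-1],[[0,0,4.5],[0,0,0],-1],[[0,0,3],[0,0,0],-1],[[0,0,1.4],[0,0,0],-1],[[0,0,0],[0,0,0],-1],[[0,0,0],[0,0,0],-1]]}}

```text
time: 17.88
position: [0.4338, 0.2989, 0.0995]
tool_rot: [-0.06, -3.137, 0.001]
ft_force: [0.5, -0.5, -0.4]
grip_width: 0.2
grip_force: 25.0
```

```bash
python3 - <<'E'
from h import *
im,p=snap("wrist","w7");t=R.from_rotvec(p[1]).as_matrix();print(p[0],t[:,:2].T)
print((np.array([.434,.299,.09])-p[0])@t)
cv2.imwrite("pics/w7c.png",cv2.resize(im[130:270,130:440],None,fx=2.5,fy=2.5,interpolation=cv2.INTER_CUBIC))
E
```

```text
[0.4338 0.2989 0.0995] [[-0.9993  0.0383  0.004 ]
 [ 0.0383  0.9993 -0.0004]]
[-0.0003  0.0001  0.0095]
```

View pics/w7c.png

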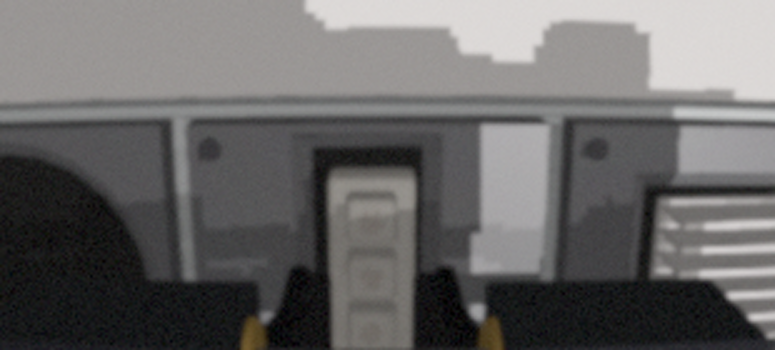

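Emit:
{"fn": "drive_tool", "kwargs": {"motion": [[[0,0,0.4],[0,0,0],-1],[[0,0,0.4],[0,0,0],-1],[[0,0,0.3],[0,0,0],-1],[[0,0,0.2],[0,0,0],-1],[[0,0,0],[0,0,0],-1]]}}

```text
time: 18.55
position: [0.4325, 0.2988, 0.0852]
tool_rot: [-0.058, -3.135, 0.003]
ft_force: [0.0, -0.5, 1.7]
grip_width: 0.195
grip_force: 26.5
```

Emit:
{"fn": "drive_tool", "kwargs": {"motion": [[[0,0,0],[0,0,0],-0.3],[[0,0,0],[0,0,0],-0.3],[[0,0,0],[0,0,0],-0.3],[[0,0,-1],[0,0,0],-0.3],[[0,0,-4],[0,0,0],0],[[0,0,-5],[0,0,0],0],[[0,0,-6],[0,0,0],0],[[0,-5,-5],[0,0,0],1],[[0,-6,0],[0,0,0],1],[[0,0,0],[0,0,0],1],[[0,0,0],[0,0,0],1]]}}

```text
time: 19.92
position: [0.4301, 0.2008, 0.2903]
tool_rot: [-0.06, -3.135, 0.005]
ft_force: [-0.3, 0.3, 0.3]
grip_width: 0.872
grip_force: 0.0
```

```bash
python3 - <<'E'
from h import *
im,p=snap("wrist","w8");t=R.from_rotvec(p[1]).as_matrix();print(p[0],t[:,:2].T)
cv2.imwrite("pics/w8c.png",cv2.resize(im[120:250,130:440],None,fx=2.5,fy=2.5,interpolation=cv2.INTER_CUBIC))
E
```

```text
[0.4301 0.2008 0.2903] [[-0.9993  0.0381  0.0055]
 [ 0.038   0.9993 -0.0031]]
```

View pics/w8c.png

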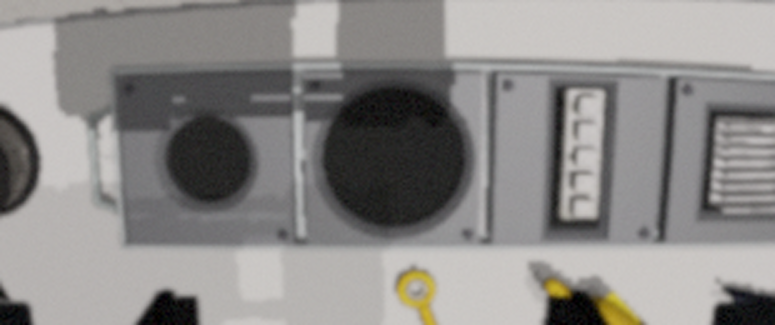

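```bash
python3 - <<'E'
from h import *
im=cv2.imread("pics/w1.png");p=tuple(np.load("pics/w1.npy"))
g=cv2.cvtColor(im,cv2.COLOR_BGR2GRAY)[110:185,215:290]
m=(g<70).astype(np.uint8);m=cv2.morphologyEx(m,cv2.MORPH_OPEN,np.ones((9,9)))
k=max(cv2.findContours(m,0,1)[0],key=cv2.contourArea)[:,0]+[215,110]
P=cast("wrist",k,.04,p)[:,:2].astype(np.float32)
print(cv2.minEnclosingCircle(P*1000),cv2.fitEllipse(P*1000))
hsv=cv2.cvtColor(im,cv2.COLOR_BGR2HSV)[205:255,255:300]
m=((hsv[...,1]>60)&(hsv[...,2]>100)).astype(np.uint8);m=cv2.morphologyEx(m,cv2.MORPH_CLOSE,np.ones((5,5)))
k=max(cv2.findContours(m,0,1)[0],key=cv2.contourArea)[:,0]+[255,205]
P=cast("wrist",k,.05,p)[:,:2].astype(np.float32);print(cv2.fitEllipse(P*1000))
E
```

```text
Traceback (most recent call last):
  File "h.py", line 16, in cast
    o,d=rays(cam,px,pose);return o+d*((z-o[2])/d[:,2:3])
        ~~~~^^^^^^^^^^^^^
  File "h.py", line 11, in rays
    p,r=pose;Rt=R.from_rotvec(r).as_matrix();T=c["tool_from_camera"]
    ^^^
ValueError: too many values to unpack (expected 2)
```

Emit:
{"fn": "drive_tool", "kwargs": {"motion": [[[0,-5,0],[0,0,0],1],[[0,-5,0],[0,0,0],1],[[0,-5,0],[0,0,0],1],[[0,-4.6,0],[0,0,10],1],[[0,0,0],[0,0,10],1],[[0,0,0],[0,0,10],1],[[0,0,0],[0,0,10],1],[[0,0,0],[0,0,8],1],[[0,0,0],[0,0,0],1],[[0,0,0],[0,0,0],1]]}}

```text
time: 21.22
position: [0.423, 0.0063, 0.29]
tool_rot: [-1.319, -2.843, 0.004]
ft_force: [0.1, 0.9, -0.1]
grip_width: 1.002
grip_force: 0.0
```

```bash
python3 - <<'E'
from h import *
p=pose();t=R.from_rotvec(p[1]).as_matrix();print(p[0],t.T)
print((np.array([.425,.004,.083])-p[0])@t)
E
```

```text
[0.423  0.0063 0.29  ] [[-0.6459  0.7634  0.0056]
 [ 0.7634  0.6459 -0.0057]
 [-0.008   0.0006 -1.    ]]
[-0.0042  0.0012  0.207 ]
```

```bash
python3 - <<'E'
from h import *
im=cv2.imread("pics/w1.png");p=tuple(np.load("pics/w1.npy").reshape(2,3))
g=cv2.cvtColor(im,cv2.COLOR_BGR2GRAY)[110:185,215:290]
m=(g<70).astype(np.uint8);m=cv2.morphologyEx(m,cv2.MORPH_OPEN,np.ones((9,9)))
k=max(cv2.findContours(m,0,1)[0],key=cv2.contourArea)[:,0]+[215,110]
P=cast("wrist",k,.04,p)[:,:2].astype(np.float32)
print(cv2.minEnclosingCircle(P*1000),cv2.fitEllipse(P*1000))
hsv=cv2.cvtColor(im,cv2.COLOR_BGR2HSV)[205:255,255:300]
m=((hsv[...,1]>60)&(hsv[...,2]>100)).astype(np.uint8);m=cv2.morphologyEx(m,cv2.MORPH_CLOSE,np.ones((5,5)))
k=max(cv2.findContours(m,0,1)[0],key=cv2.contourArea)[:,0]+[255,205]
P=cast("wrist",k,.05,p)[:,:2].astype(np.float32);print(cv2.fitEllipse(P*1000))
E
```

```text
((425.9972839355469, 3.8991315364837646), 29.378755569458008) ((426.036865234375, 3.642791748046875), (55.016136169433594, 57.45487976074219), 137.98468017578125)
((447.1333923339844, -89.80575561523438), (21.26416778564453, 24.291465759277344), 162.22909545898438)
```

Emit:
{"fn": "drive_tool", "kwargs": {"motion": [[[-0.4,0.1,4],[0,0,0],1],[[0,0,5],[0,0,0],1],[[0,0,5],[0,0,0],1],[[0,0,4],[0,0,0],1],[[0,0,2.7],[0,0,0],1],[[0,0,0],[0,0,0],1],[[0,0,0],[0,0,0],1],[[0,0,0],[0,0,0],-1],[[0,0,0],[0,0,0],-1],[[0,0,0],[0,0,0],-1],[[0,0,0],[0,0,0],-1]], "force": 45}}

```text
time: 22.6
position: [0.4251, 0.0019, 0.0838]
tool_rot: [-1.328, -2.842, 0.007]
ft_force: [0.0, -0.5, 3.1]
grip_width: 0.681
grip_force: 45.0
```

Emit:
{"fn": "drive_tool", "kwargs": {"motion": [[[0,0,-3],[0,0,0],-1],[[0,0,-5],[0,0,0],-1],[[0,0,-6],[0,0,0],-1],[[0,0,0],[0,0,-9.6],-1],[[0,0,0],[0,0,-9.6],-1],[[0,0,0],[0,0,-9.6],-1],[[0,0,0],[0,0,-9.6],-1],[[0,0,0],[0,0,-9.6],-1],[[0,5,0],[0,0,0],-1],[[0,5,0],[0,0,0],-1],[[0,5,0],[0,0,0],-1],[[0,5,0],[0,0,0],-1]]}}

```text
time: 24.1
position: [0.4342, 0.2001, 0.2195]
tool_rot: [-0.069, -3.134, 0.009]
ft_force: [-0.1, 0.3, -0.3]
grip_width: 0.682
grip_force: 45.0
```

Emit:
{"fn": "drive_tool", "kwargs": {"motion": [[[0,0.8,0],[0,0,0],-1],[[0,0,0],[0,0,0],-1]]}}

```text
time: 24.35
position: [0.4326, 0.21, 0.2193]
tool_rot: [-0.055, -3.131, 0.003]
ft_force: [-0.1, 0.1, -1.7]
grip_width: 0.678
grip_force: 45.0
```

```bash
python3 - <<'E'
from h import *
im,p=snap("wrist","w9");t=R.from_rotvec(p[1]).as_matrix();print(p[0],t.T)
print((np.array([.430,.2115,.11])-p[0])@t)
E
```

```text
[0.4326 0.21   0.2193] [[-0.9993  0.0352  0.0098]
 [ 0.0352  0.9994 -0.0022]
 [-0.0099 -0.0019 -0.9999]]
[0.0016 0.0016 0.1093]
```

Emit:
{"fn": "drive_tool", "kwargs": {"motion": [[[0.2,0.2,4],[0,-0.6,0],-1],[[0,0,4],[0,0,0],-1],[[0,0,3.0],[0,0,0],-1],[[0,0,0.5],[0,0,0],-1],[[0,0,0.5],[0,0,0],-1],[[0,0,0.3],[0,0,0],-1],[[0,0,0.2],[0,0,0],-1],[[0,0,0.1],[0,0,0],-1],[[0,0,0],[0,0,0],-1]]}}

```text
time: 25.52
position: [0.4314, 0.2113, 0.0939]
tool_rot: [0.059, 3.138, -0.004]
ft_force: [0.8, 0.1, -1.5]
grip_width: 0.681
grip_force: 45.0
```

Emit:
{"fn": "drive_tool", "kwargs": {"motion": [[[0,0,0.1],[0,0,0],-1],[[0,0,0.1],[0,0,0],-1],[[0,0,0],[0,0,0],-1]]}}

```text
time: 25.9
position: [0.4313, 0.2112, 0.0917]
tool_rot: [0.059, 3.139, -0.004]
ft_force: [-0.7, 0.4, -2.5]
grip_width: 0.678
grip_force: 45.0
```

Emit:
{"fn": "drive_tool", "kwargs": {"motion": [[[0,0,0.1],[0,0,0],-1],[[0,0,0.1],[0,0,0],-1],[[0,0,0],[0,0,0],-1]]}}

```text
time: 26.28
position: [0.4314, 0.2113, 0.0899]
tool_rot: [0.059, 3.139, -0.004]
ft_force: [-0.6, -0.6, -0.3]
grip_width: 0.678
grip_force: 45.0
```

Emit:
{"fn": "drive_tool", "kwargs": {"motion": [[[0,0,0],[0,0,0],1],[[0,0,0],[0,0,0],1],[[0,0,0],[0,0,0],1],[[0,0,-2],[0,0,0],1],[[0,0,-5],[0,0,0],1],[[0,0,-6],[0,0,0],1],[[0,0,-6],[0,0,0],1],[[0,-5,0],[0,0,0],0],[[0,-5,0],[0,0,0],0],[[0,-5,0],[0,0,0],0],[[0,-5,0],[0,0,0],0],[[0,-5,0],[0,0,0],0]]}}

```text
time: 27.78
position: [0.4212, -0.0395, 0.2806]
tool_rot: [0.059, 3.138, -0.006]
ft_force: [0.5, -1.2, 0.7]
grip_width: 0.539
grip_force: 0.0
```

Emit:
{"fn": "drive_tool", "kwargs": {"motion": [[[0,0,0],[0,0,10],0.1],[[0,0,0],[0,0,10],0.1],[[0,0,0],[0,0,10],0.1],[[0,0,0],[0,0,10],0.1],[[0,0,0],[0,0,10],0.1],[[0,0,0],[0,0,10],0.1],[[0,0,0],[0,0,10],0.1],[[0,0,0],[0,0,10],0.1],[[0,0,0],[0,0,8],0.1],[[0,0,0],[0,0,0],0.1]]}}

```text
time: 29.02
position: [0.4214, -0.0379, 0.2804]
tool_rot: [2.22, 2.217, -0.001]
ft_force: [-0.1, -0.2, -1.0]
grip_width: 0.55
grip_force: 0.0
```

```bash
python3 - <<'E'
from h import *
im,p=snap("wrist","w10");t=R.from_rotvec(p[1]).as_matrix();print(p[0],t.T)
print((np.array([.449,-.089,.09])-p[0])@t)
hsv=cv2.cvtColor(im,cv2.COLOR_BGR2HSV);q=proj_wrist([[.449,-.089,.05]],p)[0];print(q)
m=((hsv[...,1]>60)&(hsv[...,2]>100)).astype(np.uint8);m=cv2.morphologyEx(m,cv2.MORPH_CLOSE,np.ones((5,5)))
for k in cv2.findContours(m,0,1)[0]:
    if cv2.contourArea(k)>60:
        P=cast("wrist",k[:,0],.05,p)[:,:2].astype(np.float32);print(cv2.minAreaRect(P*1000),k[:,0].mean(0))
E
```

```text
[ 0.4214 -0.0379  0.2804] [[ 0.0013  1.     -0.0033]
 [ 1.     -0.0013  0.0023]
 [ 0.0023 -0.0033 -1.    ]]
[-0.0504  0.0272  0.1906]
[304.384  236.9449]
((295.7435302734375, -147.8851776123047), (60.8183479309082, 8.716387748718262), 82.1698226928711) [171.6292 282.2472]
((449.56219482421875, -85.65509796142578), (6.82816743850708, 21.33596420288086), 89.6234359741211) [304.7561 232.8537]
((775.2332763671875, -70.36003875732422), (9.899155616760254, 37.069664001464844), 7.563755035400391) [540.0351 216.9474]
((607.9512329101562, 71.72034454345703), (47.11088943481445, 8.851210594177246), 10.458083152770996) [450.3333  92.8533]
((655.3972778320312, 89.70547485351562), (15.652523040771484, 10.637718200683594), 78.54340362548828) [486.1935  82.9355]
((579.471435546875, 103.2203140258789), (10.883091926574707, 9.684785842895508), 89.04352569580078) [429.2857  60.6786]
((687.6495971679688, 154.2215118408203), (5.458737373352051, 206.57809448242188), 77.64388275146484) [495.562   30.7364]
```

Emit:
{"fn": "drive_tool", "kwargs": {"motion": [[[-5.1,2.8,0],[0,0,0],0.25],[[0,0,3],[0,0,0],0.25],[[0,0,5],[0,0,0],0.25],[[0,0,5],[0,0,0],0.25],[[0,0,4],[0,0,0],0.25],[[0,0,2.2],[0,0,0],0.25],[[0,0,0],[0,0,0],0.25],[[0,0,0],[0,0,0],-1],[[0,0,0],[0,0,0],-1],[[0,0,0],[0,0,0],-1],[[0,0,0],[0,0,0],-1]], "force": 30}}

```text
time: 30.45
position: [0.4503, -0.0901, 0.0896]
tool_rot: [2.221, 2.214, -0.001]
ft_force: [-1.8, 0.5, 7.3]
grip_width: 0.387
grip_force: 30.0
```

Emit:
{"fn": "drive_tool", "kwargs": {"motion": [[[0,0,-3],[0,0,0],-1],[[0,0,-5],[0,0,0],-1],[[0,0,-6],[0,0,0],-1],[[0,0,0],[0,0,-9.8],-1],[[0,0,0],[0,0,-9.8],-1],[[0,0,0],[0,0,-9.8],-1],[[0,0,0],[0,0,-9.8],-1],[[0,0,0],[0,0,-9.8],-1],[[0,0,0],[0,0,-9.8],-1],[[0,0,0],[0,0,-9.8],-1],[[0,0,0],[0,0,-9.8],-1],[[0,0,0],[0,0,-9.6],-1]]}}

```text
time: 31.95
position: [0.4492, -0.0892, 0.2285]
tool_rot: [0.05, 3.139, -0.005]
ft_force: [-1.2, 0.5, -0.9]
grip_width: 0.388
grip_force: 30.0
```

Emit:
{"fn": "drive_tool", "kwargs": {"motion": [[[0.8,5.3,0],[0,0,0],-1],[[0.8,5.3,0],[0,0,0],-1],[[0.8,5.3,0],[0,0,0],-1],[[0.7,5.3,0],[0,0,0],-1],[[0,0,0],[0,0,0],-1],[[0,0,0],[0,0,0],-1]]}}

```text
time: 32.7
position: [0.4263, 0.1233, 0.2278]
tool_rot: [0.059, 3.139, -0.006]
ft_force: [0.7, -0.3, -1.3]
grip_width: 0.389
grip_force: 30.0
```

```bash
python3 - <<'E'
from h import *
im,p=snap("wrist","w11");t=R.from_rotvec(p[1]).as_matrix();print(p[0],t.T)
print((np.array([.427,.1242,.11])-p[0])@t)
# held cap: brown mask, where is its near bottom edge
hsv=cv2.cvtColor(im,cv2.COLOR_BGR2HSV)[150:245,230:330]
m=((hsv[...,1]>70)).astype(np.uint8);m=cv2.morphologyEx(m,cv2.MORPH_OPEN,np.ones((3,3)))
k=max(cv2.findContours(m,0,1)[0],key=cv2.contourArea)[:,0]+[230,150]
print(k.min(0),k.max(0)); b=k[k[:,1].argmin()].astype(float); b[0]=(k.min(0)[0]+k.max(0)[0])/2
print((cast("wrist",b,p[0][2]-.0896,p)-p[0])@t)
E
```

```text
[0.4263 0.1233 0.2278] [[-0.9993  0.0373 -0.0024]
 [ 0.0373  0.9993 -0.0038]
 [ 0.0022 -0.0039 -1.    ]]
[-0.0004  0.0014  0.1178]
[251 217] [305 244]
[[0.0161 0.0011 0.0896]]
```

Emit:
{"fn": "drive_tool", "kwargs": {"motion": [[[0,0.1,4],[0,0,0],-1],[[0,0,4],[0,0,0],-1],[[0,0,3.0],[0,0,0],-1],[[0,0,0.6],[0,0,0],-1],[[0,0,0.5],[0,0,0],-1],[[0,0,0.4],[0,0,0],-1],[[0,0,0.3],[0,0,0],-1],[[0,0,0.2],[0,0,0],-1],[[0,0,0],[0,0,0],-1],[[0,0,0],[0,0,0],-1]]}}

```text
time: 34.0
position: [0.4269, 0.1244, 0.0982]
tool_rot: [0.06, 3.138, -0.004]
ft_force: [0.1, -0.1, 0.0]
grip_width: 0.384
grip_force: 30.0
```

Emit:
{"fn": "drive_tool", "kwargs": {"motion": [[[0,0,0.1],[0,0,0],-1],[[0,0,0.1],[0,0,0],-1],[[0,0,0],[0,0,0],-1]]}}

```text
time: 34.38
position: [0.4268, 0.1244, 0.0959]
tool_rot: [0.059, 3.139, -0.004]
ft_force: [-1.0, -0.2, -0.4]
grip_width: 0.388
grip_force: 30.0
```

Emit:
{"fn": "drive_tool", "kwargs": {"motion": [[[0,0,0],[0,0,0],0.1],[[0,0,0],[0,0,0],0.1],[[0,0,0],[0,0,0],0.1],[[0,0,-2],[0,0,0],0.1],[[0,0,-5],[0,0,0],0.1],[[0,0,-6],[0,0,0],0.1],[[0,0,-6],[0,0,0],0.1],[[0,6,-1],[0,0,0],0.1],[[0,6,0],[0,0,0],0.1],[[0,0,0],[0,0,0],0.1],[[0,0,0],[0,0,0],0.1]]}}

```text
time: 35.75
position: [0.4286, 0.2227, 0.2886]
tool_rot: [-0.059, -3.137, 0.011]
ft_force: [-0.3, -0.0, -0.7]
grip_width: 0.553
grip_force: 0.0
```

```bash
python3 - <<'E'
from h import *
im,p=snap("wrist","w12");t=R.from_rotvec(p[1]).as_matrix();print(p[0],t.T)
s=ctrl.get_image("scene")[...,::-1]
a=cv2.resize(im[125:245,110:450],None,fx=2.2,fy=2.2,interpolation=cv2.INTER_CUBIC)
b=cv2.resize(s[170:270,180:290],None,fx=3,fy=3,interpolation=cv2.INTER_CUBIC)
c=np.zeros((a.shape[0]+b.shape[0],a.shape[1],3),np.uint8);c[:a.shape[0]]=a;c[a.shape[0]:,:b.shape[1]]=b
cv2.imwrite("pics/fin.png",c)
E
```

```text
[0.4286 0.2227 0.2886] [[-0.9993  0.0378  0.0044]
 [ 0.0378  0.9993 -0.007 ]
 [-0.0046 -0.0068 -1.    ]]
```

View pics/fin.png

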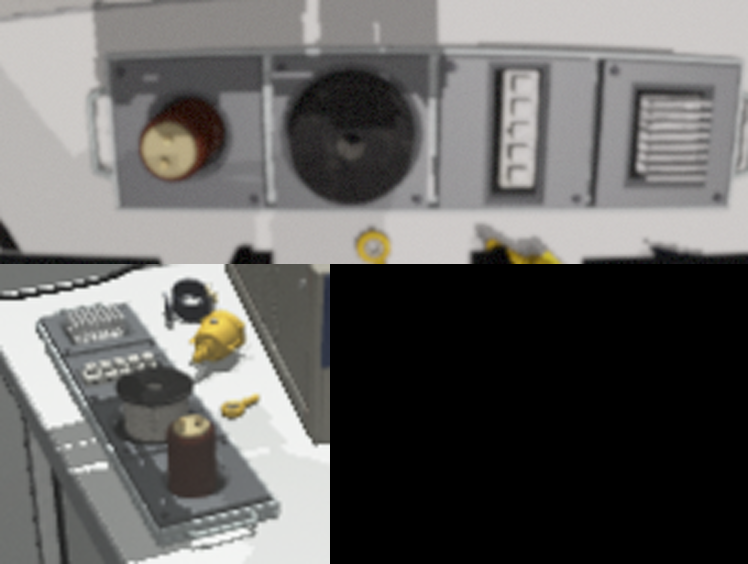

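Emit:
{"fn": "drive_tool", "kwargs": {"motion": [[[0,5.5,0],[0,0,0],-1],[[-0.2,5.5,0],[0,0,0],-1],[[0,5.5,0],[0,0,0],-1],[[0,0,5],[0,0,0],-1],[[0,0,5],[0,0,0],-1],[[0,0,5],[0,0,0],-1],[[0,0,2.5],[0,0,0],-1],[[0,0,0.7],[0,0,0],-1],[[0,0,0.4],[0,0,0],-1],[[0,0,0.2],[0,0,0],-1],[[0,0,0],[0,0,0],-1]]}}

```text
time: 37.22
position: [0.4375, 0.3815, 0.1014]
tool_rot: [-0.062, -3.14, 0.01]
ft_force: [-0.0, 0.6, 0.1]
grip_width: 0.007
grip_force: 0.0
```

Emit:
{"fn": "drive_tool", "kwargs": {"motion": [[[0,0.4,0.1],[0,0,0],-1],[[0,0,0.1],[0,0,0],-1],[[0,0,0.1],[0,0,0],-1],[[0,0,0],[0,0,0],-1],[[0,0,0],[0,0,0],-1]]}}

```text
time: 37.85
position: [0.4371, 0.3857, 0.0979]
tool_rot: [-0.061, -3.138, 0.01]
ft_force: [-0.8, -0.1, 4.5]
grip_width: 0.008
grip_force: 2.7
```

Emit:
{"fn": "drive_tool", "kwargs": {"motion": [[[0,0,0.1],[0,0,0],-1],[[0,0,0],[0,0,0],-1],[[0,0,0],[0,0,0],-1]]}}

```text
time: 38.22
position: [0.437, 0.3857, 0.0978]
tool_rot: [-0.061, -3.139, 0.011]
ft_force: [-2.4, -1.9, 11.4]
grip_width: 0.002
grip_force: 5.8
```

Emit:
{"fn": "drive_tool", "kwargs": {"motion": [[[0,0,-4],[0,0,0],-1],[[0,0,-3],[0,0,0],-1],[[0,-5.8,0],[0,0,0],-1],[[0,-5.8,0],[0,0,0],-1],[[0,-5.8,0],[0,0,0],-1],[[0,0,3],[0,0,0],-1],[[0,0,1.4],[0,0,0],-1],[[0,0,0.3],[0,0,0],-1],[[0,0,0],[0,0,0],-1]]}}

```text
time: 39.35
position: [0.4297, 0.214, 0.121]
tool_rot: [-0.054, -3.138, 0.009]
ft_force: [0.3, 0.7, 0.5]
grip_width: 0.005
grip_force: 0.0
```

Emit:
{"fn": "drive_tool", "kwargs": {"motion": [[[0,0,0.1],[0,0,0],-1],[[0,0,0.1],[0,0,0],-1],[[0,0,0],[0,0,0],-1]]}}

```text
time: 39.72
position: [0.4304, 0.2118, 0.1188]
tool_rot: [-0.061, -3.138, 0.011]
ft_force: [-0.5, -1.3, -0.5]
grip_width: 0.006
grip_force: 0.0
```

Emit:
{"fn": "drive_tool", "kwargs": {"motion": [[[0,0,0.1],[0,0,0],-1],[[0,0,0.1],[0,0,0],-1],[[0,0,0.1],[0,0,0],-1],[[0,0,0],[0,0,0],-1]]}}

```text
time: 40.22
position: [0.4305, 0.2115, 0.1162]
tool_rot: [-0.062, -3.138, 0.012]
ft_force: [-1.8, -1.3, 6.3]
grip_width: 0.007
grip_force: 3.2
```

Emit:
{"fn": "drive_tool", "kwargs": {"motion": [[[0,0,-4],[0,0,0],-1],[[0,4.4,0],[0,0,0],-1],[[0,4.35,0],[0,0,0],-1],[[0,0,3],[0,0,0],-1],[[0,0,2],[0,0,0],-1],[[0,0,0.7],[0,0,0],-1],[[0,0,0.2],[0,0,0],-1],[[0,0,0.1],[0,0,0],-1],[[0,0,0],[0,0,0],-1]]}}

```text
time: 41.35
position: [0.4342, 0.2988, 0.0956]
tool_rot: [-0.063, -3.139, 0.011]
ft_force: [-0.4, 0.2, 0.3]
grip_width: 0.008
grip_force: 0.0
```

Emit:
{"fn": "drive_tool", "kwargs": {"motion": [[[0,0,0.1],[0,0,0],-1],[[0,0,0.1],[0,0,0],-1],[[0,0,0],[0,0,0],-1]]}}

```text
time: 41.72
position: [0.4343, 0.299, 0.0953]
tool_rot: [-0.062, -3.14, 0.013]
ft_force: [-3.2, -3.4, 15.8]
grip_width: 0.007
grip_force: 8.2
```

Strip top is at 0.0253, as expected when seated. I'll retreat and hand in.

Emit:
{"fn": "drive_tool", "kwargs": {"motion": [[[0,0,-2],[0,0,0],-1],[[0,0,-5],[0,0,0],-1],[[0,0,-6],[0,0,0],-1],[[0,0,-5],[0,0,0],-1],[[0,0,0],[0,0,0],-1],[[0,0,0],[0,0,0],-1],[[0,0,0],[0,0,0],-1]]}}

```text
time: 42.6
position: [0.4337, 0.2994, 0.2717]
tool_rot: [-0.062, -3.136, 0.013]
ft_force: [-0.5, -0.6, 0.3]
grip_width: 0.005
grip_force: 0.0
```

```bash
python3 -c "
from bench import ctrl
print(ctrl.close_job())"
```

```text
the job is handed in; nothing more can be done
None
```

All four spares are in their matching nests and the job is handed in at about 43 s with no verdict returned; touching the heat sink, spool and strip confirmed them seated, while the capacitor was checked only by its release height and the last picture.

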